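# Hang the memo saddle on the pantry rail

### The job

Lift the memo saddle up off the peg of its docking stand, stand it upright on the cork mat, let go and take it again across its leaves, as stand and rail each leave finger room on different sides. Drape it over the brass bar between the two discs, a leaf each side, the orange leaf facing away from the robot, lowering it all the way onto the bar before you let go. Leave it hanging straight and still, never let it tip over, and leave the jars, bottles and other pantry things standing where they are.

Things in the scene. Friction and masses are not known exactly. Their poses are not given: they have to be found in the camera images.
- saddle: Loose memo saddle, upside-down U, 0.32 kg, 36 x 58 x 114 mm (x,y,z). Oak head 36 x 58 mm, z 80 to 114; below it two leaves 5 thick, 58 wide, 80 long, 26 apart inside: +x leaf orange (memo leaf; orange strip on the head's top on that side), -x leaf bare steel. Origin: middle between the feet; z up, y along the bar or peg. Stands stably on its feet. Starts hanging on the peg.
- seat (a point): Point of the saddle that coincides with the axis of the bar (or peg) when it hangs fully down: on its middle plane, 72 mm above the feet, 42 mm below the top of the head, in an inverted V under the head. Axes as the saddle.
- memo (a point): Middle of the outer face of the saddle's orange leaf, 18 mm to +x and 60 mm above the origin.
- head (a point): Centre of the top face of the saddle's oak head.
- stand: Fixed wooden docking stand, base 175 x 92 mm, origin under its centre. Peg 14 mm thick, axis 103 mm up, from a back panel (face at x +72, top 130 mm) along -x to an upturned tip (x -44, top 117 mm). Two cheeks 64 mm long in x, top 148 mm, inner faces y +-28 mm, 10 mm from the saddle's leaves: no finger room. The saddle's ends (at stand x +-29 mm) are free to grip.
- peg (a point): On the axis of the stand's peg, midway between the cheeks, 103 mm above the table; axes as the stand.
- rack: Fixed rail rack: marble base 100 x 250 mm, origin under its centre, two posts, brass bar 14 mm thick along y, axis 130 mm up. Two brass discs of radius 42 mm on the bar, inner faces at y +-40 mm, bound the empty bay: no finger room beside a saddle's ends. Outside hang a strainer ring and a small paddle, fixed, top 145 mm. Top of all 172 mm. x points away from the robot, yaw up to 0.3.
- bar (a point): On the axis of the brass bar, midway between the discs, 130 mm above the table; x level across the bar and away from the robot, y along the bar.
- mat: Square cork mat, 140 x 140 x 4 mm, fixed. Origin: centre of its underside.
- turntable: Round wooden turntable, fixed, radius 115 mm, 25 mm high, carrying four things. Origin: centre of its underside.
- jar: Olive jar on the turntable, radius 42, height 110 mm. Origin: centre of the foot.
- spice: Glass spice bottle on the turntable, radius 22, height 120 mm. Origin: centre of the foot.
- container: Orange plastic container on the turntable, 70 x 70 x 85 mm. Origin: centre of the foot.
- tin: Aluminium tin with a twist cap on the turntable, radius 30, height 48 mm. Origin: centre of the foot.
- mill: Oak pepper mill between mat and turntable, radius 26, height 120 mm. Origin: centre of the foot.
- bowl: White bowl at the back, radius 60, height 55 mm. Origin: centre of the foot.
- oil: Green glass oil bottle at the back, radius 30, height 150 mm. Origin: centre of the foot.
There are look-alikes about, which are no part of the job. Leave any black or green look-alike of the saddle alone.

How it is judged:
By the outcome, as a careful person would: the job done as asked, in the order asked, and still so for the second after the job is handed in, with the robot touching nothing.
It also fails if it takes over 56 s, if anything falls off the work surface, if the arm or the gripper's body presses on something with over 40 N, if the wrist force passes 120 N, or if a joint passes its speed limit or range.

### The arm

A 7-joint arm with a two-finger parallel gripper is mounted at the origin on the work surface. World frame = base frame: x ahead of the robot, y to its left, z up, the work surface at z = 0. Lengths are in m, angles in rad, forces in N, time in s.
With the tool pointing down it reaches from about 0.425 to 0.925 m from the base axis. Payload 6.8 kg.
Tool frame: the origin (TCP) lies at the very end of the fingers, on their centre line; the grasp point (between the pads) lies 19 mm behind it; z points along the fingers, y is the line along which they close (so a half turn about z gives the same grasp; the last joint's range is limited). The gripper opens to 85 mm and grips with 20 to 120 N. Pads are 22 mm wide; open, the fingers measure 114 mm over their backs; the gripper's body (76 mm by 85 mm) begins 54 mm behind the grasp point. The pads swing forward as they close: fully open they stand 13 mm farther back than shut.
Start: joints at [1.176, 0.477, 0.022, 1.555, -0.011, 1.109, -0.083], TCP at [0.191, -0.647, 0.231] pointing down, gripper open.
Joint ranges: [-2.96, 2.96], [-0.34, 2.1], [-1.41, 1.46], [0.24, 2.44], [-1.37, 4.51], [0.17, 1.92], [-2.96, 2.96]. Speed limits (rad/s): [2.39, 2.39, 3.14, 3.14, 3.14, 3.14, 3.14].

### API

Orientations are given as a unit quaternion [w, x, y, z].
In Python, from station import bot gives the robot as it stands.
- The arm moves only by the tool jog_arm, never from a script. Its argument "motion" is a list of rows, each a list of 7 numbers: the turn, a rotation vector about the tool's x, y, z in rad, then the shift along the tool's x, y, z in mm, then the finger opening in mm, from 0 to 85.4. A call has 1 to 10 rows; each row is the pose to reach, as a shift and turn from the pose commanded when the call began, along the tool's axes at that moment; what a row does not reach only later rows make up. A row lasts 1/8 s, in which the tool goes at most 62.5 mm and 10.7 degrees, less where a joint would pass 70% of its speed; a pose out of reach is approached as far as the arm can. A call with a gripper value outside its range is refused whole. The fingers move at their own pace and stop on an object; "grip_force" is the grip in N (left out, the last holds). Time passes only in rows, so rows that repeat a pose let the fingers close. It gives the time, the measured TCP pose, the force, the opening and the grip force at its end, in the units of the state.
- bot.get_obs(): the state, without advancing time (a new reading comes with each control period).
- bot.read_camera(name): name is "scene" or "top"; returns a dict with "pixels" (480x640x3 uint8, red, green, blue), "camera_matrix" (3x3 intrinsics, pixels), "T" (4x4, takes a point from camera to world coordinates). Camera axes: x right, y down, z forward; pixel columns grow to the right and rows downward; lengths in m; the calibration is good to about 2 mm. A picture is of the moment at which its call begins. There is no depth.
- bot.hand_in(): hands the job in; it is judged then, once.
Trained networks look in a picture, given as the dict that the camera call returned (one of the last four; its "shot" number tells which), for a name from the list of things; names that differ only in an ending like _2 or _b are one class to them, and where a whole thing is asked for, a point or a joint stands for the part that bears it (a point fixed in the world has none). Each returns a list of dicts, best first, with "score" (0 to 1); they miss things now and then, are a little off and sometimes report something else, mostly with a low value. They report only what shows in the picture. A call takes as long as a camera call. They do not tell look-alikes from the thing itself.
- bot.spot_in(thing, picture): "xy" ([column, row] in pixels, amid what is visible of it).
- bot.tip_of(thing, picture): "xy" ([column, row] in pixels: a listed point, or the origin of a listed thing).
The state is a dict: "t": time; "q": joint angles; "joint_vel": joint speeds; "joint_torque": joint torques, N m; "eef_pos": TCP position; "tool_rot": TCP orientation; "contact_force": force on the tool from outside, world axes, zero at the start; "torque": the same for the moment, N m; "gripper_width": opening from 0.0 (shut) to 1.0 (fully open); "grasp_force": force on a finger pad.
Only numpy, scipy, OpenCV 4.12 (cv2) and the standard library are available. Lean on these libraries where they do the work, as an engineer would, in place of code of your own. Each camera call takes 0.05 s, during which the arm holds its last target. There are 200 camera calls.

## Working session

There is one attempt and no reset: what is moved stays moved. The work goes in short steps, Python scripts to look and compute and a tool call to move; the robot and the scene stay as the last step left them, time stands still between calls to the robot, and variables do not carry over. Pictures are saved under pics/ and viewed, at most 10 in all, crops included, and the job is handed in when it is done.

Besides the shell and the picture viewer there is one more tool, called after ">>>" as a command line: name --pt "numbers of a row" for each row, then --argument value for the rest. jog_arm: Moves the arm, as the interface text tells. Its arguments: {"type":"object","properties":{"motion":{"type":"array"},"grip_force":{"type":"number"}},"required":["motion"]}

```bash
mkdir -p pics; ls; python3 - <<'E'
from station import bot
import cv2,numpy as np
o=bot.get_obs();print(o['t'],o['eef_pos'],o['tool_rot'],o['gripper_width'])
for n in ('scene','top'):
    p=bot.read_camera(n);cv2.imwrite(f'pics/{n}0.png',p['pixels'][:,:,::-1])
    print(n,p['camera_matrix'].tolist(),np.round(p['T'],4).tolist())
    for th in ('saddle','stand','rack','mat'):
        print(th,[(np.round(d['xy']).tolist(),round(d['score'],2)) for d in bot.spot_in(th,p)[:4]])
    for th in ('saddle','head','memo','seat','peg','bar','stand','rack','mat'):
        print('tip',th,[(np.round(d['xy'],1).tolist(),round(d['score'],2)) for d in bot.tip_of(th,p)[:4]])
E
```

```text
pics
0.0 [ 0.19077052 -0.64687174  0.23034417] [-8.75522218e-04  9.89732360e-01  1.42930227e-01 -1.97579093e-04] 0.9968515635295286
scene [[528.8892673068949, 0.0, 313.24563576891416], [0.0, 528.8892673068949, 237.27652963483868], [0.0, 0.0, 1.0]] [[-0.2229, 0.744, -0.6299, 1.3546], [0.9749, 0.1709, -0.143, 0.1429], [0.0013, -0.6459, -0.7634, 1.0519], [0.0, 0.0, 0.0, 1.0]]
saddle [([211.0, 211.0], 0.88), ([169.0, 201.0], 0.88), ([249.0, 174.0], 0.85), ([450.0, 249.0], 0.72)]
stand [([212.0, 236.0], 0.8), ([275.0, 313.0], 0.5)]
rack [([449.0, 251.0], 0.66)]
mat [([332.0, 225.0], 0.94)]
tip saddle [([217.0, 232.4], 0.97), ([253.5, 196.0], 0.83), ([175.0, 219.6], 0.8)]
tip head [([251.5, 165.0], 0.6), ([166.5, 192.4], 0.59), ([211.0, 196.6], 0.56)]
tip memo [([176.8, 201.7], 0.79), ([260.7, 177.2], 0.78), ([222.0, 219.6], 0.71)]
tip seat [([174.6, 203.0], 0.92), ([253.8, 173.0], 0.66), ([212.9, 213.1], 0.56)]
tip peg []
tip bar [([458.8, 219.6], 0.65)]
tip stand [([220.5, 236.4], 0.79)]
tip rack [([444.1, 260.8], 0.89)]
tip mat [([330.2, 227.1], 0.94)]
top [[540.2737716973006, 0.0, 314.
[... 270 characters left out ...]
1.0, 267.0], 0.6)]
stand [([414.0, 246.0], 0.59)]
rack []
mat [([297.0, 304.0], 0.68)]
tip saddle [([396.9, 327.0], 0.85), ([470.0, 268.3], 0.7), ([420.3, 251.4], 0.6), ([414.9, 245.1], 0.41)]
tip head [([410.5, 336.2], 0.77), ([426.3, 244.8], 0.65), ([491.7, 265.2], 0.6), ([297.1, 300.5], 0.43)]
tip memo [([413.0, 245.1], 0.97), ([399.4, 337.7], 0.63)]
tip seat [([421.0, 251.0], 0.7), ([407.8, 336.4], 0.63), ([484.6, 264.0], 0.59)]
tip peg [([424.1, 251.6], 0.84)]
tip bar [([140.2, 286.5], 0.98), ([319.2, 153.0], 0.23)]
tip stand [([159.8, 290.1], 0.72), ([411.2, 251.6], 0.59)]
tip rack [([140.4, 283.2], 0.68), ([158.8, 286.7], 0.59)]
tip mat [([299.8, 302.0], 0.61), ([310.5, 235.3], 0.53)]
```

View pics/scene0.png

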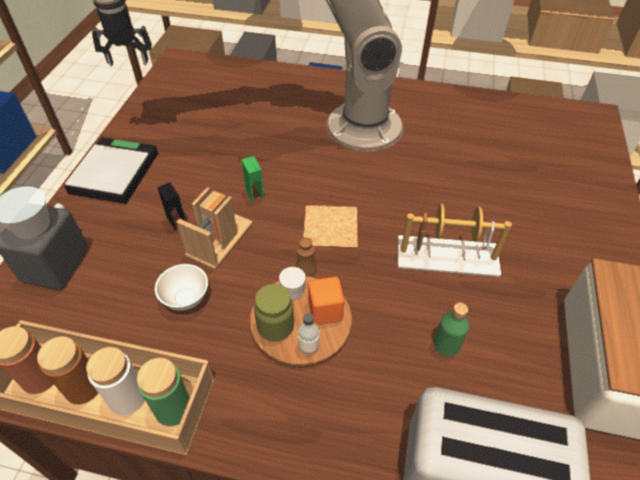

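View pics/top0.png

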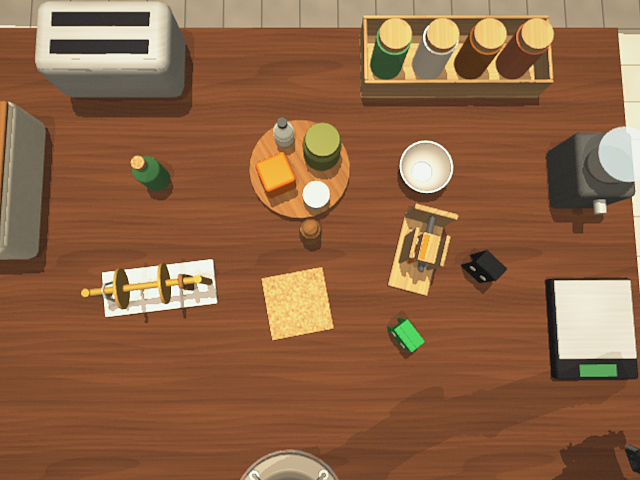

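```bash
python3 - <<'E'
import cv2
a=cv2.imread('pics/scene0.png');b=cv2.imread('pics/top0.png')
c=cv2.resize(a[150:270,140:300],None,fx=4,fy=4,interpolation=cv2.INTER_CUBIC)[:,:400*2]
d=cv2.resize(b[200:300,360:520],None,fx=2.5,fy=2.5,interpolation=cv2.INTER_CUBIC)
e=cv2.resize(b[220:360,70:230],None,fx=1.78,fy=1.78)
import numpy as np
out=np.zeros((600,800,3),np.uint8)
c=cv2.resize(a[155:265,140:300],None,fx=3.0,fy=3.0,interpolation=cv2.INTER_CUBIC);out[:330,:480]=c
out[340:590,:400]=d;out[340:589,405:690]=e[:249]
f=cv2.resize(a[190:300,380:490],None,fx=2.9,fy=2.9,interpolation=cv2.INTER_CUBIC);out[:319,481:800]=f[:,:319]
cv2.imwrite('pics/crop0.png',out)
E
```

```text
(no output)
```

View pics/crop0.png

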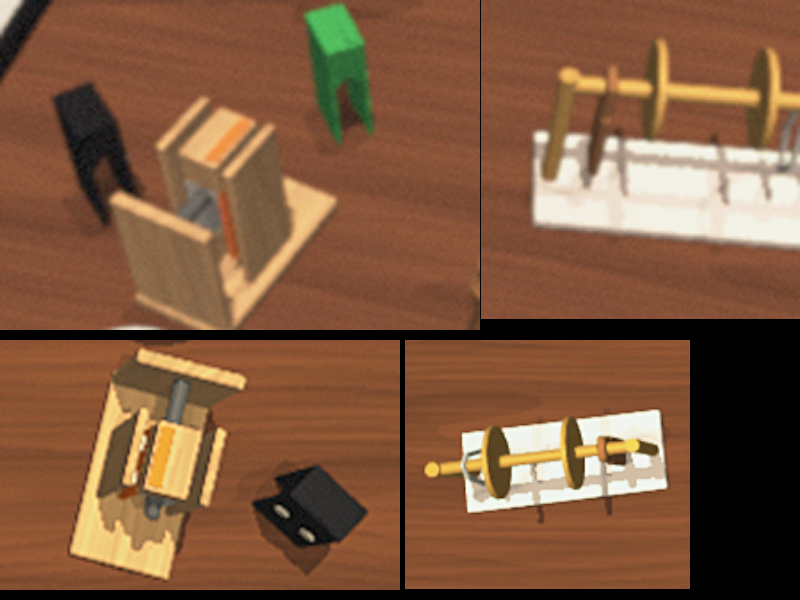

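The candidates for the saddle are:
- On the stand: scene (211,211), top (427,248). It has an oak head with an orange strip on its left (+y) side.
- Black look-alike: scene (169,201), top (483,267).
- Green look-alike: scene (249,174), top (407,335).

I choose the oak one on the stand, and the crop confirms it. The stand's panel is on the far side at about -15° yaw. The rack is at top (140,286), and its left end is tilted towards the robot.

```bash
cat > h.py <<'E'
import numpy as np
from station import bot
def onz(p,uv,z):
    K,T=p['camera_matrix'],np.array(p['T']); d=T[:3,:3]@np.linalg.solve(K,[uv[0],uv[1],1.]); c=T[:3,3]
    return c+d*(z-c[2])/d[2]
def tri(pa,ua,pb,ub):
    A=[];b=[]
    for p,u in((pa,ua),(pb,ub)):
        T=np.array(p['T']);d=T[:3,:3]@np.linalg.solve(p['camera_matrix'],[u[0],u[1],1.]);d/=np.linalg.norm(d)
        P=np.eye(3)-np.outer(d,d);A.append(P);b.append(P@T[:3,3])
    return np.linalg.lstsq(np.vstack(A),np.hstack(b),rcond=None)[0]
def proj(p,X):
    T=np.linalg.inv(p['T']);x=p['camera_matrix']@(T[:3,:3]@np.asarray(X)+T[:3,3]);return x[:2]/x[2]
def tool():
    from scipy.spatial.transform import Rotation as R
    o=bot.get_obs();w,x,y,z=o['tool_rot'];r=R.from_quat([x,y,z,w]).as_matrix()
    return o,r,np.arctan2(r[1,0],r[0,0])
E
cat >> h.py <<'E'
def go(target,phi):
    "shift (mm, tool axes) and turn (rad) from now to a tool-down pose"
    from scipy.spatial.transform import Rotation as R
    o,r,f=tool(); g=np.array([[np.cos(phi),np.sin(phi),0],[np.sin(phi),-np.cos(phi),0],[0,0,-1]])
    print('t',o['t'],'pos',np.round(o['eef_pos'],4),'phi',round(f,4),'F',np.round(o['contact_force'],1),'w',round(o['gripper_width']*85.4,1))
    print('turn',np.round(R.from_matrix(r.T@g).as_rotvec(),3),'shift',np.round(1000*r.T@(np.array(target)-o['eef_pos']),1))
E
python3 - <<'E'
from h import *
s=bot.read_camera('scene');t=bot.read_camera('top')
r=lambda x:np.round(x,4)
print('head',r(onz(s,(211,196.6),.145)),r(onz(t,(426.3,244.8),.145)),r(tri(s,(211,196.6),t,(426.3,244.8))))
print('headcrop top',r(onz(t,(429,248),.145)))
print('peg',r(onz(s,(212.9,213.1),.103)),r(onz(t,(422.5,251.3),.103)))
print('stand o',r(onz(s,(220.5,236.4),0)),r(onz(t,(411.2,251.6),0)))
pl=[onz(t,(360+x/2.5,200+(y-340)/2.5),.13) for x,y in((138,352),(245,384))]
print('panel top corners',r(pl))
c=lambda x,y,z:onz(t,(360+x/2.5,200+(y-340)/2.5),z)
print('base front corners z.01',r(c(70,552,.01)),r(c(170,578,.01)))
print('strip ends',r(c(153,484,.145)),r(c(165,426,.145)),'headright',r(c(188,499,.145)),r(c(200,431,.145)))
k=lambda x,y,z:onz(s,(140+x/3,155+y/3),z)
print('scene head corners',[r(k(*q,.145)) for q in((183,143),(222,165),(255,125),(216,107))])
print('bar',r(onz(s,(458.8,219.6),.13)),r(onz(t,(140.2,286.5),.13)),r(tri(s,(458.8,219.6),t,(140.2,286.5))))
print('bar ends top',r(onz(t,(85,293),.13)),r(onz(t,(198,282.5),.13)))
print('rack base',r(onz(s,(444.1,260.8),0)),[r(onz(t,u,.01)) for u in((101,271),(214,259.5),(217.5,304),(106,316))])
print('mat',r(onz(s,(330.2,227.1),0)),r(onz(t,(297.5,303.5),.004)))
for th in('mill',):
  print(th,[(d['xy'],r(onz(t,d['xy'],0))) for d in bot.tip_of(th,t)[:2]])
E
```

```text
head [ 0.5364 -0.2949  0.145 ] [ 0.5547 -0.284   0.145 ] [ 0.5535 -0.2827  0.164 ]
headcrop top [ 0.5482 -0.2892  0.145 ]
peg [ 0.551  -0.2912  0.103 ] [ 0.5456 -0.2848  0.103 ]
stand o [ 0.5378 -0.2907  0.    ] [ 0.555  -0.2807  0.    ]
panel top corners [[ 0.6397 -0.267   0.13  ]
 [ 0.6125 -0.3547  0.13  ]]
base front corners z.01 [ 0.4793 -0.2243  0.01  ] [ 0.4556 -0.3137  0.01  ]
strip ends [ 0.5289 -0.2728  0.145 ] [ 0.5759 -0.2841  0.145 ] headright [ 0.5166 -0.3007  0.145 ] [ 0.5717 -0.3124  0.145 ]
scene head corners [array([ 0.5609, -0.3111,  0.145 ]), array([ 0.5766, -0.2729,  0.145 ]), array([ 0.5291, -0.2621,  0.145 ]), array([ 0.5168, -0.2995,  0.145 ])]
bar [0.4642 0.2915 0.13  ] [0.4746 0.2938 0.13  ] [0.4743 0.2902 0.1406]
bar ends top [0.4622 0.4039 0.13  ] [0.482  0.1777 0.13  ]
rack base [0.4884 0.2834 0.    ] [array([0.5138, 0.4198, 0.01  ]), array([0.5384, 0.1673, 0.01  ]), array([0.4388, 0.1577, 0.01  ]), array([0.4139, 0.4042, 0.01  ])]
mat [ 0.4421 -0.0183  0.    ] [ 0.4389 -0.0206  0.004 ]
mill [([308.9, 235.4], array([ 0.5934, -0.0469,  0.    ]))]
```

```bash
python3 - <<'E'
from h import *
go((.547,-.289,.25),1.31)
E
```

```text
t 1.55 pos [ 0.1909 -0.6474  0.2313] phi 0.2868 F [0.3 0.7 0.2] w 85.4
turn [ 0.     0.    -1.023] shift [ 442.9 -243.1  -18.7]
```

>>> jog_arm --pt "0 0 -0.1 40 -22 -5 85" --pt "0 0 -0.2 85 -47 -10 85" --pt "0 0 -0.32 133 -73 -19 85" --pt "0 0 -0.45 181 -99 -19 85" --pt "0 0 -0.58 229 -125 -19 85" --pt "0 0 -0.71 277 -152 -19 85" --pt "0 0 -0.83 325 -178 -19 85" --pt "0 0 -0.93 370 -203 -19 85" --pt "0 0 -1.0 410 -225 -19 85" --pt "0 0 -1.023 443 -243 -19 85" --grip_force 40

```text
t: 2.8
eef_pos: [0.5485, -0.2873, 0.2505]
tool_rot: [0.0, 0.792, 0.61, 0.0]
contact_force: [-0.4, -0.5, -0.6]
gripper_width: 0.997
grasp_force: 0.0
```

>>> jog_arm --pt "0 0 0 0 0 0 85" --pt "0 0 0 0 0 0 85"

```text
t: 3.05
eef_pos: [0.5466, -0.2899, 0.2502]
tool_rot: [0.0, 0.793, 0.609, -0.0]
contact_force: [0.9, -0.9, 0.5]
gripper_width: 0.992
grasp_force: 0.0
```

```bash
python3 - <<'E'
from h import *
import cv2
go((.547,-.289,.114),1.31)
o,r,f=tool()
s=bot.read_camera('scene');t=bot.read_camera('top')
tcp=o['eef_pos'];print('tcp px',proj(s,tcp),proj(t,tcp))
print('tcp down px',proj(s,[.547,-.289,.145]),proj(t,[.547,-.289,.145]))
a=cv2.resize(s['pixels'][120:260,140:300],None,fx=3.75,fy=3.75,interpolation=cv2.INTER_CUBIC)
cv2.imwrite('pics/c1.png',a[:,:,::-1])
E
```

```text
t 3.05 pos [ 0.5466 -0.2899  0.2502] phi 1.3089 F [ 0.9 -0.9  0.5] w 84.7
turn [-0.     0.001 -0.001] shift [  1.1   0.2 136.2]
tcp px [204.68929236 166.96262038] [442.09629778 242.94678507]
tcp down px [211.82253043 200.06996785] [428.90464711 248.59922833]
```

View pics/c1.png

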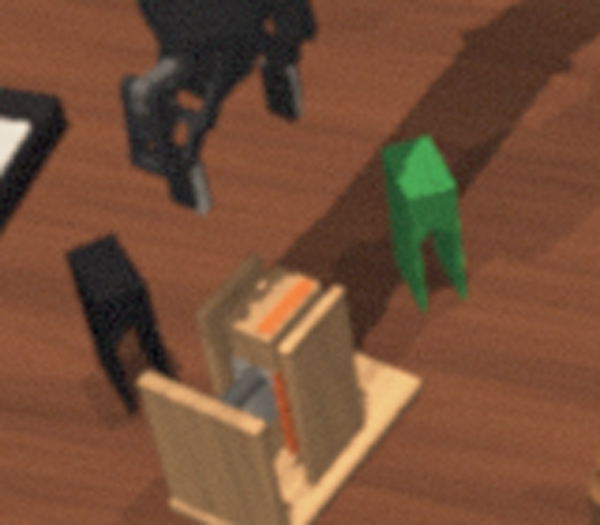

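The tips straddle the head, whose centre is at about scene (214,201), within 3 mm of plan. I'll descend and grip the ends.

>>> jog_arm --pt "0 0 0 2 1 35 85" --pt "0 0 0 2 1 70 85" --pt "0 0 0 2 1 100 85" --pt "0 0 0 2 1 118 85" --pt "0 0 0 2 1 130 85" --pt "0 0 0 2 1 138 85" --pt "0 0 0 2 1 138 85"

```text
t: 4.03
eef_pos: [0.5487, -0.2875, 0.1124]
tool_rot: [0.0, 0.793, 0.609, -0.0]
contact_force: [-0.9, -0.1, 0.5]
gripper_width: 0.996
grasp_force: 0.0
```

>>> jog_arm --pt "0 0 0 0 0 0 70" --pt "0 0 0 0 0 0 60" --pt "0 0 0 0 0 0 50" --pt "0 0 0 0 0 0 45" --pt "0 0 0 0 0 0 45" --grip_force 50

```text
t: 4.65
eef_pos: [0.5488, -0.2875, 0.1132]
tool_rot: [0.0, 0.793, 0.609, 0.0]
contact_force: [-2.1, 0.3, 5.5]
gripper_width: 0.671
grasp_force: 54.7
```

>>> jog_arm --pt "0 0 0 0 0 -5 45" --pt "0 0 0 0 0 -15 45" --pt "0 0 0 0 0 -30 45" --pt "0 0 0 0 0 -50 45" --pt "0 0 0 0 0 -70 45" --pt "0 0 0 0 0 -90 45" --pt "0 0 0 0 0 -110 45" --pt "0 0 0 0 0 -130 45" --pt "0 0 0 0 0 -140 45" --pt "0 0 0 0 0 -140 45"

```text
t: 5.9
eef_pos: [0.549, -0.2875, 0.2534]
tool_rot: [0.001, 0.793, 0.609, 0.0]
contact_force: [0.7, -0.3, -4.0]
gripper_width: 0.669
grasp_force: 54.2
```

```bash
python3 - <<'E'
from h import *
import cv2
go((.452,-.02,.25),.098)
s=bot.read_camera('scene');t=bot.read_camera('top')
for th in('saddle','seat','memo'):
  for p in(s,t): print(th,[(np.round(d['xy']).tolist(),round(d['score'],2)) for d in bot.tip_of(th,p)[:4]])
a=cv2.resize(s['pixels'][90:250,120:320],None,fx=3,fy=3,interpolation=cv2.INTER_CUBIC)
cv2.imwrite('pics/c2.png',a[:,:,::-1])
E
```

```text
t 5.9 pos [ 0.549  -0.2875  0.2534] phi 1.3097 F [ 0.7 -0.3 -4. ] w 57.1
turn [ 2.000e-03 -1.000e-03  1.212e+00] shift [ 233.4 -162.8    3. ]
saddle [([175.0, 219.0], 0.91), ([209.0, 192.0], 0.69), ([254.0, 196.0], 0.68)]
saddle [([400.0, 331.0], 0.96), ([434.0, 245.0], 0.95)]
seat [([255.0, 175.0], 0.96), ([203.0, 171.0], 0.79), ([174.0, 202.0], 0.68), ([324.0, 309.0], 0.37)]
seat [([407.0, 336.0], 0.76), ([437.0, 244.0], 0.6)]
memo [([212.0, 180.0], 0.72), ([176.0, 200.0], 0.68), ([260.0, 175.0], 0.59)]
memo [([397.0, 338.0], 0.73), ([429.0, 238.0], 0.7)]
```

View pics/c2.png

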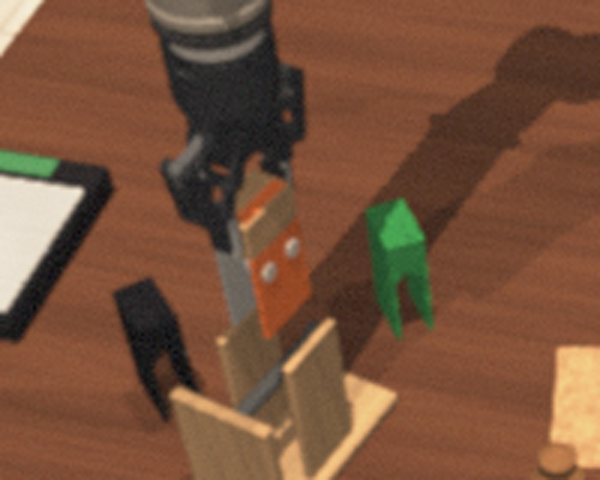

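The saddle is lifted clear and hangs upright, with the orange leaf facing left of the peg and the grip at 57 mm. Next is the mat.

>>> jog_arm --pt "0 0 0.04 8 -5 0 45" --pt "0 0 0.15 30 -20 0 45" --pt "0 0 0.3 60 -40 0 45" --pt "0 0 0.46 92 -61 0 45" --pt "0 0 0.62 124 -82 0 45" --pt "0 0 0.78 156 -103 0 45" --pt "0 0 0.94 186 -123 0 45" --pt "0 0 1.07 211 -140 0 45" --pt "0 0 1.17 228 -150 0 45" --pt "0 0 1.212 235 -155 0 45"

```text
t: 7.55
eef_pos: [0.4592, -0.0188, 0.2525]
tool_rot: [-0.0, 0.999, 0.049, 0.0]
contact_force: [0.5, 0.4, -4.5]
gripper_width: 0.67
grasp_force: 54.4
```

>>> jog_arm --pt "0 0 0 0 0 0 45" --pt "0 0 0 0 0 20 45" --pt "0 0 0 0 0 50 45" --pt "0 0 0 0 0 80 45" --pt "0 0 0 0 0 110 45" --pt "0 0 0 0 0 130 45" --pt "0 0 0 0 0 145 45" --pt "0 0 0 0 0 155 45" --pt "0 0 0 0 0 155 45"

```text
t: 8.68
eef_pos: [0.4594, -0.0205, 0.097]
tool_rot: [0.0, 0.999, 0.049, -0.0]
contact_force: [0.5, 0.9, -3.8]
gripper_width: 0.666
grasp_force: 54.4
```

```bash
python3 - <<'E'
from h import *
import cv2
go((.46,-.02,.088),.098)
s=bot.read_camera('scene')
print(proj(s,(.46,-.02,.004)))
a=cv2.resize(s['pixels'][100:260,240:440],None,fx=3,fy=3,interpolation=cv2.INTER_CUBIC)
cv2.imwrite('pics/c3.png',a[:,:,::-1])
E
```

```text
t 8.675 pos [ 0.4594 -0.0205  0.097 ] phi 0.0978 F [ 0.5  0.9 -3.8] w 56.9
turn [-0.     0.001 -0.   ] shift [ 0.7 -0.4  9. ]
[328.22607264 230.97899554]
```

View pics/c3.png

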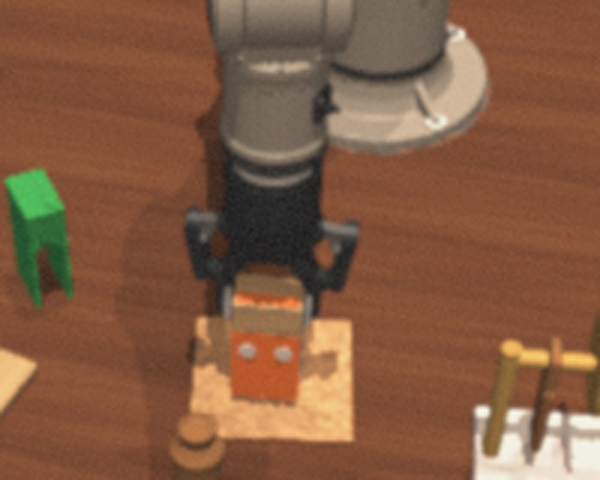

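The saddle is upright over the mat with the orange leaf facing away from the robot. I'll lower the last 10 mm and watch the force.

>>> jog_arm --pt "0 0 0 0 0 4 45" --pt "0 0 0 0 0 7 45" --pt "0 0 0 0 0 9 45" --pt "0 0 0 0 0 10 45" --pt "0 0 0 0 0 10 45"

```text
t: 9.35
eef_pos: [0.4595, -0.0203, 0.0872]
tool_rot: [-0.0, 0.999, 0.049, -0.0]
contact_force: [-0.4, -0.4, -4.1]
gripper_width: 0.672
grasp_force: 54.4
```

>>> jog_arm --pt "0 0 0 0 0 0.5 45" --pt "0 0 0 0 0 1 45" --pt "0 0 0 0 0 1.5 45" --pt "0 0 0 0 0 1.5 45"

```text
t: 9.85
eef_pos: [0.4597, -0.0203, 0.0863]
tool_rot: [0.0, 0.999, 0.049, 0.0]
contact_force: [-2.2, 0.1, 4.6]
gripper_width: 0.671
grasp_force: 55.5
```

>>> jog_arm --pt "0 0 0 0 0 0 62" --pt "0 0 0 0 0 0 70" --pt "0 0 0 0 0 0 85" --pt "0 0 0 0 0 0 85" --pt "0 0 0 0 0 -20 85" --pt "0 0 0 0 0 -45 85" --pt "0 0 0 0 0 -75 85" --pt "0 0 0 0 0 -95 85" --pt "0 0 0 0 0 -105 85" --pt "0 0 0 0 0 -105 85"

```text
t: 11.1
eef_pos: [0.4597, -0.0204, 0.191]
tool_rot: [0.0, 0.999, 0.049, 0.0]
contact_force: [0.0, 0.4, 0.4]
gripper_width: 0.992
grasp_force: 0.0
```

```bash
python3 - <<'E'
from h import *
import cv2
go((.46,-.02,.19),.098+np.pi/2)
s=bot.read_camera('scene');t=bot.read_camera('top')
for th,z in(('saddle',.004),('head',.118),('memo',.064)):
  for p in(s,t): print(th,[(np.round(d['xy']).tolist(),round(d['score'],2),np.round(onz(p,d['xy'],z),4).tolist()) for d in bot.tip_of(th,p)[:4]])
a=cv2.resize(s['pixels'][140:260,280:380],None,fx=4,fy=4,interpolation=cv2.INTER_CUBIC)
b=cv2.resize(t['pixels'][240:360,250:350],None,fx=4,fy=4,interpolation=cv2.INTER_CUBIC)
cv2.imwrite('pics/c4.png',np.hstack([a,b])[:,:,::-1])
E
```

```text
t 11.1 pos [ 0.4597 -0.0204  0.191 ] phi 0.0976 F [0.  0.4 0.4] w 84.8
turn [ 1.000e-03 -1.000e-03 -1.571e+00] shift [ 0.3 -0.4  1. ]
saddle [([179.0, 219.0], 0.92, [0.5087, -0.4165, 0.004]), ([330.0, 231.0], 0.61, [0.4578, -0.0162, 0.004])]
saddle [([402.0, 327.0], 0.77, [0.3855, -0.2535, 0.004]), ([472.0, 270.0], 0.73, [0.5124, -0.4167, 0.004])]
head [([327.0, 197.0], 0.72, [0.4489, -0.0283, 0.118]), ([167.0, 191.0], 0.72, [0.5171, -0.4233, 0.118]), ([188.0, 298.0], 0.49, [0.8071, -0.2524, 0.118])]
head [([406.0, 336.0], 0.83, [0.3725, -0.2434, 0.118]), ([490.0, 266.0], 0.56, [0.5137, -0.4211, 0.118])]
memo [([178.0, 202.0], 0.95, [0.4992, -0.4103, 0.064]), ([262.0, 176.0], 0.87, [0.3585, -0.2256, 0.064]), ([329.0, 224.0], 0.56, [0.4873, -0.0142, 0.064]), ([185.0, 297.0], 0.19, [0.7737, -0.2831, 0.064])]
memo [([477.0, 272.0], 0.88, [0.5041, -0.4088, 0.064]), ([311.0, 234.0], 0.74, [0.5892, -0.0523, 0.064]), ([397.0, 338.0], 0.68, [0.3657, -0.2333, 0.064])]
```

View pics/c4.png

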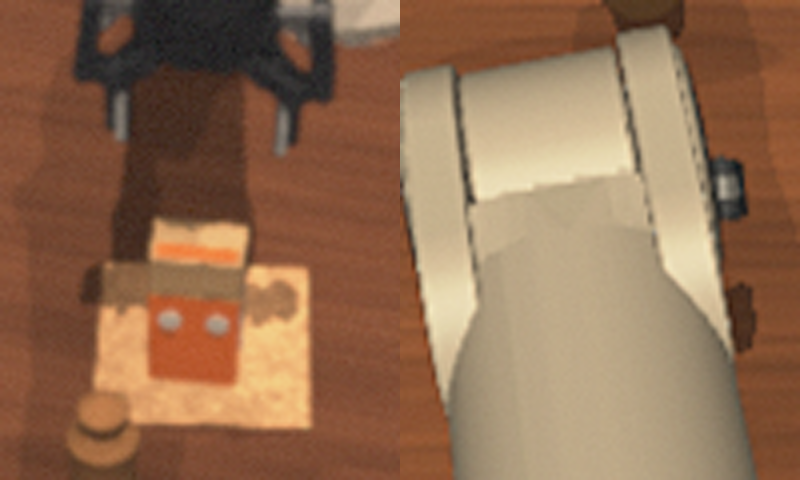

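```bash
python3 - <<'E'
from h import *
s=bot.read_camera('scene');o,r,f=tool()
k=lambda x,y,z:np.round(onz(s,(280+x/4,140+y/4),z),4)
print('foot front',k(150,375,.004),k(237,383,.004));print('top front',k(148,262,.118),k(245,268,.118));print('top back',k(152,219,.118),k(250,223,.118))
print('mat front corners',k(93,417,.004),k(310,428,.004),k(308,267,.004),k(105,263,.004))
# finger tip check: image tips vs predicted
y=r[:,1]
print('pred tips',[(4*(proj(s,o['eef_pos']+np.array([0,0,.013])+sg*.0427*y)-[280,140])).round() for sg in(1,-1)])
E
```

```text
foot front [ 0.4756 -0.0453  0.004 ] [0.4697 0.0113 0.004 ]
top front [ 0.483  -0.0458  0.118 ] [0.4747 0.0128 0.118 ]
top back [ 0.4465 -0.0514  0.118 ] [0.4363 0.0085 0.118 ]
mat front corners [ 0.5185 -0.0732  0.004 ] [0.4963 0.064  0.004 ] [0.3568 0.0386 0.004 ] [ 0.3841 -0.0973  0.004 ]
pred tips [array([128., 133.]), array([273., 146.])]
```

>>> jog_arm --pt "0 0 -0.1 -1 0 0 85" --pt "0 0 -0.26 -1 0 0 85" --pt "0 0 -0.44 -2 0 0 85" --pt "0 0 -0.62 -2 0 0 85" --pt "0 0 -0.8 -2 0 0 85" --pt "0 0 -0.98 -2.5 -0.5 0 85" --pt "0 0 -1.16 -2.5 -0.5 0 85" --pt "0 0 -1.34 -2.5 -0.5 0 85" --pt "0 0 -1.5 -2.5 -0.5 0 85" --pt "0 0 -1.571 -2.5 -0.5 0 85"

```text
t: 12.8
eef_pos: [0.4569, -0.0201, 0.1907]
tool_rot: [-0.0, 0.67, 0.742, -0.0]
contact_force: [0.5, 0.4, 0.1]
gripper_width: 0.991
grasp_force: 0.0
```

>>> jog_arm --pt "0 0 0 0 0 0 85" --pt "0 0 0 0 0 25 85" --pt "0 0 0 0 0 60 85" --pt "0 0 0 0 0 90 85" --pt "0 0 0 0 0 108 85" --pt "0 0 0 0 0 115 85" --pt "0 0 0 0 0 115 85"

```text
t: 13.68
eef_pos: [0.457, -0.02, 0.0758]
tool_rot: [-0.0, 0.672, 0.741, -0.0]
contact_force: [-1.3, -0.3, 0.8]
gripper_width: 0.992
grasp_force: 0.0
```

```bash
python3 - <<'E'
from h import *
import cv2
go((.457,-.02,.076),.098+np.pi/2)
s=bot.read_camera('scene')
a=cv2.resize(s['pixels'][150:260,270:380],None,fx=5,fy=5,interpolation=cv2.INTER_CUBIC)
cv2.imwrite('pics/c5.png',a[:,:,::-1])
E
```

```text
t 13.675 pos [ 0.457  -0.02    0.0758] phi 1.6682 F [-1.3 -0.3  0.8] w 84.8
turn [-0.    -0.    -0.001] shift [ 0.   0.  -0.2]
```

View pics/c5.png

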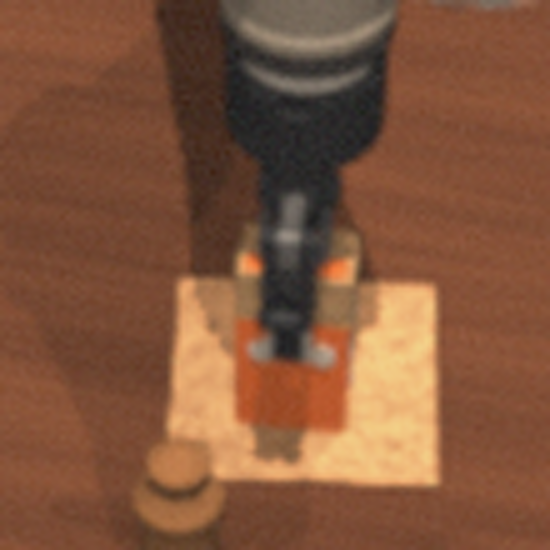

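The saddle stands upright with the fingers straddling the leaves, centred to within about 2 mm. I'll close slowly.

>>> jog_arm --pt "0 0 0 0 0 0 65" --pt "0 0 0 0 0 0 50" --pt "0 0 0 0 0 0 45" --pt "0 0 0 0 0 0 42" --pt "0 0 0 0 0 0 40" --pt "0 0 0 0 0 0 38" --pt "0 0 0 0 0 0 36" --pt "0 0 0 0 0 0 30" --pt "0 0 0 0 0 0 25" --pt "0 0 0 0 0 0 25" --grip_force 45

```text
t: 14.98
eef_pos: [0.4577, -0.02, 0.0761]
tool_rot: [0.0, 0.672, 0.741, 0.001]
contact_force: [3.3, 0.7, 1.4]
gripper_width: 0.412
grasp_force: 45.3
```

>>> jog_arm --pt "0 0 0 0 0 -3 25" --pt "0 0 0 0 0 -10 25" --pt "0 0 0 0 0 -30 25" --pt "0 0 0 0 0 -60 25" --pt "0 0 0 0 0 -90 25" --pt "0 0 0 0 0 -120 25" --pt "0 0 0 0 0 -145 25" --pt "0 0 0 0 0 -160 25" --pt "0 0 0 0 0 -165 25" --pt "0 0 0 0 0 -165 25"

```text
t: 16.23
eef_pos: [0.4565, -0.0202, 0.2403]
tool_rot: [-0.0, 0.672, 0.741, -0.0]
contact_force: [-0.8, 0.7, -3.1]
gripper_width: 0.415
grasp_force: 45.7
```

```bash
python3 - <<'E'
from h import *
go((.474,.289,.24),.098+np.pi/2)
s=bot.read_camera('scene')
for th in('saddle','memo','seat'): print(th,[(np.round(d['xy'],1).tolist(),round(d['score'],2)) for d in bot.tip_of(th,s)[:4]])
E
```

```text
t 16.225 pos [ 0.4565 -0.0202  0.2403] phi 1.6687 F [-0.8  0.7 -3.1] w 35.5
turn [-0.001 -0.    -0.   ] shift [3.06e+02 4.76e+01 2.00e-01]
saddle [([252.9, 195.3], 0.97), ([332.8, 183.8], 0.72), ([175.5, 220.3], 0.69)]
memo [([331.9, 175.4], 0.85), ([178.5, 200.7], 0.79), ([261.8, 176.5], 0.63)]
seat [([253.5, 171.5], 0.97), ([330.0, 159.8], 0.92), ([172.1, 202.1], 0.82)]
```

>>> jog_arm --pt "0 0 0 10 0 -20 25" --pt "0 0 0 40 5 -30 25" --pt "0 0 0 80 12 -30 25" --pt "0 0 0 125 20 -30 25" --pt "0 0 0 170 27 -30 25" --pt "0 0 0 215 34 -30 25" --pt "0 0 0 255 40 -30 25" --pt "0 0 0 285 45 -30 25" --pt "0 0 0 301 47 -30 25" --pt "0 0 0 306 47.5 -30 25"

```text
t: 17.68
eef_pos: [0.474, 0.2894, 0.2703]
tool_rot: [-0.0, 0.671, 0.741, -0.0]
contact_force: [-0.7, -0.5, -3.3]
gripper_width: 0.415
grasp_force: 46.0
```

>>> jog_arm --pt "0 0 0 0 0 0 25" --pt "0 0 0 0 0 10 25" --pt "0 0 0 0 0 15 25" --pt "0 0 0 0 0 15 25"

```text
t: 18.18
eef_pos: [0.4741, 0.2882, 0.255]
tool_rot: [-0.0, 0.672, 0.741, -0.001]
contact_force: [-0.5, -0.4, -4.4]
gripper_width: 0.422
grasp_force: 45.9
```

```bash
python3 - <<'E'
from h import *
import cv2
go((.474,.289,.13),.098+np.pi/2)
s=bot.read_camera('scene');t=bot.read_camera('top');o,r,f=tool()
T=o['eef_pos'];up=np.array([0,0,1.]);X=np.array([np.cos(.098),np.sin(.098),0]);Y=np.array([-np.sin(.098),np.cos(.098),0])
O=T-.072*up
a=cv2.resize(s['pixels'][140:290,380:540],None,fx=5,fy=5,interpolation=cv2.INTER_CUBIC)[:600]
print('saddle feet corners pred (crop)',[(5*(proj(s,O+.018*X+q*.029*Y)-[380,140])).round().tolist() for q in(-1,1)])
B=np.array([.474,.289,.13])
print('bar at disc inner faces pred',[(5*(proj(s,B+q*.04*Y)-[380,140])).round().tolist() for q in(-1,1)])
cv2.imwrite('pics/c6.png',a[:,:,::-1])
E
```

```text
t 18.175 pos [0.4741 0.2882 0.255 ] phi 1.6681 F [-0.5 -0.4 -4.4] w 36.1
turn [-0.001  0.001 -0.001] shift [9.00e-01 1.00e-01 1.25e+02]
saddle feet corners pred (crop) [[349.0, 356.0], [480.0, 369.0]]
bar at disc inner faces pred [[301.0, 404.0], [474.0, 420.0]]
```

View pics/c6.png

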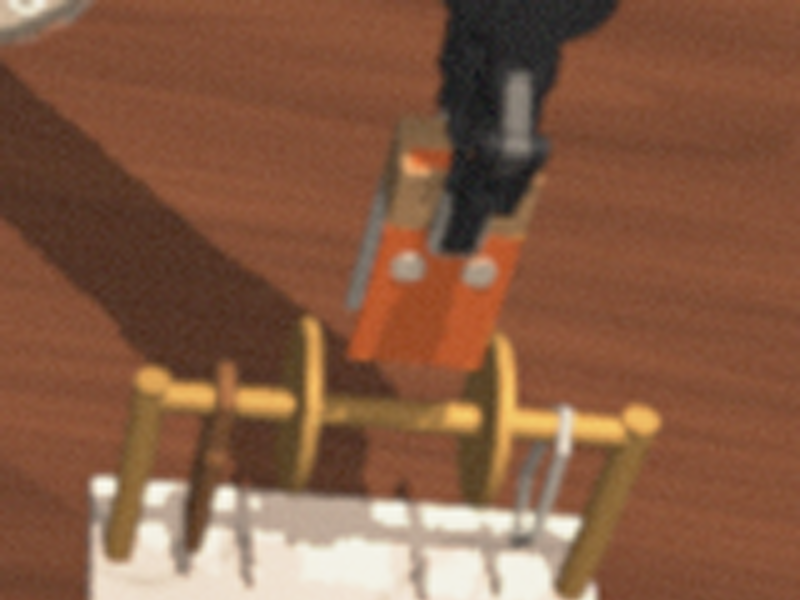

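The saddle hovers above the bay, orange leaf towards the camera, with its feet at (349,358)–(474,369). The bar midpoint between the disc inner faces is at about (394,411) in the crop. That calls for a shift of about 4 mm along +y and a 0.01 rad turn, then lowering in stages.

>>> jog_arm --pt "0 0 -0.01 4 0 3 25" --pt "0 0 -0.01 4 0 12 25" --pt "0 0 -0.01 4 0 25 25" --pt "0 0 -0.01 4 0 38 25" --pt "0 0 -0.01 4 0 50 25" --pt "0 0 -0.01 4 0 60 25" --pt "0 0 -0.01 4 0 65 25" --pt "0 0 -0.01 4 0 65 25"

```text
t: 19.27
eef_pos: [0.4738, 0.293, 0.1905]
tool_rot: [-0.0, 0.668, 0.744, -0.0]
contact_force: [-0.1, 0.1, -3.0]
gripper_width: 0.417
grasp_force: 45.9
```

>>> jog_arm --pt "0 0 0 0 0 8 25" --pt "0 0 0 0 0 20 25" --pt "0 0 0 0 0 32 25" --pt "0 0 0 0 0 42 25" --pt "0 0 0 0 0 50 25" --pt "0 0 0 0 0 53 25" --pt "0 0 0 0 0 53 25"

```text
t: 20.15
eef_pos: [0.4739, 0.2931, 0.1377]
tool_rot: [-0.0, 0.668, 0.744, -0.0]
contact_force: [-0.1, -0.5, -3.9]
gripper_width: 0.419
grasp_force: 45.9
```

>>> jog_arm --pt "0 0 0 0 0 2 25" --pt "0 0 0 0 0 4 25" --pt "0 0 0 0 0 5 25" --pt "0 0 0 0 0 5 25"

```text
t: 20.65
eef_pos: [0.4739, 0.293, 0.1328]
tool_rot: [0.0, 0.668, 0.744, -0.0]
contact_force: [-0.6, -0.3, -4.2]
gripper_width: 0.413
grasp_force: 46.0
```

>>> jog_arm --pt "0 0 0 0 0 1 25" --pt "0 0 0 0 0 2 25" --pt "0 0 0 0 0 2 25"

```text
t: 21.02
eef_pos: [0.4739, 0.293, 0.1307]
tool_rot: [-0.0, 0.668, 0.744, -0.0]
contact_force: [0.7, 0.5, -3.9]
gripper_width: 0.418
grasp_force: 46.0
```

>>> jog_arm --pt "0 0 0 0 0 0.5 25" --pt "0 0 0 0 0 1 25" --pt "0 0 0 0 0 1 25"

```text
t: 21.4
eef_pos: [0.4742, 0.2932, 0.13]
tool_rot: [0.0, 0.668, 0.744, 0.0]
contact_force: [1.4, -0.0, -2.6]
gripper_width: 0.418
grasp_force: 46.3
```

>>> jog_arm --pt "0 0 0 0 0.5 0.5 25" --pt "0 0 0 0 0.8 1 25" --pt "0 0 0 0 0.8 1 25"

```text
t: 21.78
eef_pos: [0.4744, 0.2932, 0.1299]
tool_rot: [0.0, 0.668, 0.744, -0.0]
contact_force: [-3.5, -3.6, 9.2]
gripper_width: 0.414
grasp_force: 47.5
```

The saddle is seated: Fz is +9 N and the TCP stalls at 0.130. I'll relax the push, open, check the force, then retreat.

>>> jog_arm --pt "0 0 0 0 -0.3 -0.5 25" --pt "0 0 0 0 -0.3 -0.5 38" --pt "0 0 0 0 -0.3 -0.5 42" --pt "0 0 0 0 -0.3 -0.5 50" --pt "0 0 0 0 -0.3 -0.5 65" --pt "0 0 0 0 -0.3 -0.5 80" --pt "0 0 0 0 -0.3 -0.5 85" --pt "0 0 0 0 -0.3 -0.5 85" --grip_force 20

```text
t: 22.78
eef_pos: [0.4744, 0.2931, 0.1293]
tool_rot: [0.0, 0.668, 0.744, 0.0]
contact_force: [0.7, 0.4, 0.6]
gripper_width: 0.996
grasp_force: 0.0
```

>>> jog_arm --pt "0 0 0 0 0 -5 85" --pt "0 0 0 0 0 -20 85" --pt "0 0 0 0 0 -45 85" --pt "0 0 0 0 0 -80 85" --pt "0 0 0 0 0 -115 85" --pt "0 0 0 0 0 -145 85" --pt "0 0 0 0 0 -160 85" --pt "0 0 0 0 0 -160 85"

```text
t: 23.78
eef_pos: [0.4747, 0.2934, 0.2904]
tool_rot: [0.0, 0.668, 0.744, 0.001]
contact_force: [0.9, 0.1, -0.3]
gripper_width: 0.996
grasp_force: 0.0
```

>>> jog_arm --pt "0 0 0 -20 0 0 85" --pt "0 0 0 -60 0 0 85" --pt "0 0 0 -100 0 0 85" --pt "0 0 0 -140 0 0 85" --pt "0 0 0 -170 0 0 85" --pt "0 0 0 -180 0 0 85" --pt "0 0 0 -180 0 0 85" --pt "0 0 0 -180 0 0 85"

```text
t: 24.78
eef_pos: [0.4934, 0.1158, 0.2891]
tool_rot: [-0.0, 0.667, 0.745, 0.0]
contact_force: [-0.2, 0.7, -0.2]
gripper_width: 0.994
grasp_force: 0.0
```

```bash
python3 - <<'E'
from h import *
import cv2
s=bot.read_camera('scene');t=bot.read_camera('top');print(bot.get_obs()['t'])
for th,z in(('saddle',.058),('head',.172),('memo',.118)):
  for p in(s,t): print(th,[(np.round(d['xy']).tolist(),round(d['score'],2),np.round(onz(p,d['xy'],z),4).tolist()) for d in bot.tip_of(th,p)[:5] if (d['xy'][0]>380 if p is s else d['xy'][0]<230)])
a=cv2.resize(s['pixels'][170:300,380:510],None,fx=3.07,fy=3.07,interpolation=cv2.INTER_CUBIC)[:399,:399]
b=cv2.resize(t['pixels'][220:350,75:205],None,fx=3.07,fy=3.07,interpolation=cv2.INTER_CUBIC)[:399,:399]
cv2.imwrite('pics/c7.png',np.hstack([a,b])[:,:,::-1])
E
```

```text
24.875
saddle [([451.0, 241.0], 0.73, [0.4694, 0.2889, 0.058])]
saddle []
head [([461.0, 208.0], 0.96, [0.4671, 0.2886, 0.172]), ([453.0, 242.0], 0.31, [0.574, 0.2762, 0.172])]
head [([136.0, 287.0], 0.44, [0.4728, 0.2893, 0.172])]
memo [([459.0, 235.0], 0.59, [0.5026, 0.2966, 0.118])]
memo []
```

View pics/c7.png

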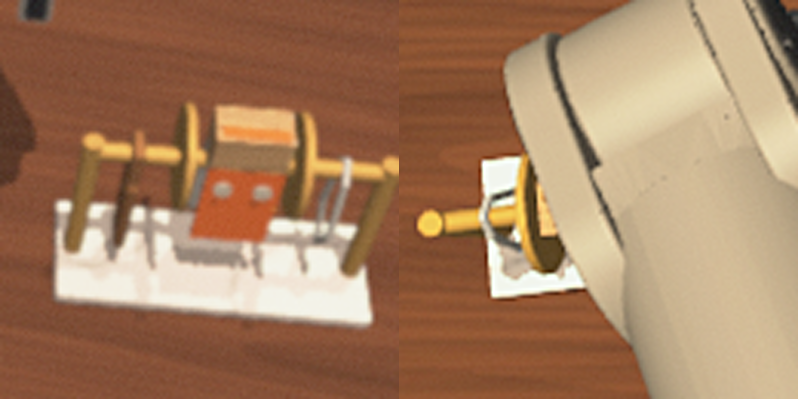

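The saddle hangs upright and fully down on the bar between the discs, head at about (255,135) in the crop. The orange leaf with its studs faces away from the robot, and the gripper is well clear.

```bash
python3 -c "
from station import bot
print(bot.hand_in())"
```

```text
the job is handed in; nothing more can be done
None
```

The memo saddle hangs fully seated on the brass bar between the two discs, orange leaf facing away from the robot, after standing on the cork mat for the regrip; the job was handed in at about 25 s.

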